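# Close a paint tin in the treadle press

### The job

The lid on the tin in the bench press is still standing proud. Push the loading shuttle fully home under the ram, then press the treadle right down to its stop to drive the lid home, and let the treadle come all the way back up. Leave the shuttle home under the ram, and do not disturb the other things on the bench.

Things in the scene. Friction and masses are not known exactly. Their poses are not given: they have to be found in the camera images.
- press: Grey bench lid press, fixed. Origin on the bench under the ram axis; x points from its open front to its column, y to its left, z up. In mm: base plate x +-140, y +-65, 12 thick; column x 83 to 127, y +-20; head x -22 to 127, y +-20, z 205 to 260; ram disc radius 30, underside at z 145 when up. The treadle is on the right (y -150) on an 85 wide foot.
- shuttle (a joint): Aluminium slide 105 mm wide running along the press's x, carrying a tin of radius 38 mm clamped to it. Value in m: 0 = fully home against its stop, tin under the ram; grows to 0.09 as it comes out to the front (-x of the press). Friction about 3 N.
- push_plate (a point): Centre of the front face (away from the tin) of the shuttle's upright push plate, 70 mm wide (y), 8 mm thick, top 80 mm above the bench; a 12 mm round bar along its top edge protrudes 2 mm. This point is 50 mm above the bench and 80 mm in front of the tin's axis. Axes as the press.
- lid (a joint): The tin's lid. Value in m: 0 = standing 15 mm proud of the tin's rim, 0.015 = fully home on the rim. It is tight (about 6 N) and stays where it is pushed.
- lid_top (a point): Centre of the lid's flat top (radius 37.5 mm); about 134 mm above the bench when proud, 119 mm when home. Axes as the press.
- treadle (a joint): Sprung treadle (foot pedal) that drives the ram. Value in rad: 0 = up at rest; 0.35 = down on its stop; the spring returns it. Hinge line along the press's y through x 70, z 45 mm in the press frame, 170 mm behind the pad. About 4 N at the pad starts it, 10 to 13 N holds it on the stop.
- treadle_pad (a point): Centre of the top of the treadle's rubber-faced pad, 85 mm long (x), 70 mm wide (y), 12 mm thick; in the press frame about x -92, y -150, z 99 mm when up (sloping 0.25 rad, front edge higher), z 40 mm on the stop. Axes as the press, turned with the treadle.
- mixing_cup: Bystander: open white plastic mixing cup, rim radius 40, 105 high; stands to the left of the press (sizes in mm). Origin at the centre of its underside.
- paint_tin: Bystander: closed round paint tin, radius 43, 110 high; stands to the left of the press (sizes in mm). Origin at the centre of its underside.
- spray_can: Bystander: aerosol can, radius 29, 170 high with a black cap; stands to the right of the treadle (sizes in mm). Origin at the centre of its underside.
- spare_lid: Bystander: spare steel tin lid lying flat, radius 40, 9 thick; right of the treadle (sizes in mm). Origin at the centre of its underside.
- thinner_tin: Bystander: white rectangular tin, 70 x 110 x 190 high, with a cap and wire handle on top (210 in all), far left of the bench (sizes in mm). Origin at the centre of its underside.
- mixing_stick: Bystander: flat wooden stick 200 x 25 x 6 lying on the bench at the left (sizes in mm). Origin at the centre of its underside.
- scraper: Bystander: spatula-like scraper, 200 long, lying on the bench at the right (sizes in mm). Origin at the centre of its underside.

How it is judged:
By the outcome, as a careful person would: the job done as asked, in the order asked, and still so for the second after the job is handed in, with the robot touching nothing.
It also fails if it takes over 45 s, if anything falls off the work surface, if the arm or the gripper's body presses on something with over 40 N, if the wrist force passes 120 N, or if a joint passes its speed limit or range.

### The arm

A 6-joint arm with a two-finger parallel gripper is mounted at the origin on the work surface. World frame = base frame: x ahead of the robot, y to its left, z up, the work surface at z = 0. Lengths are in m, angles in degrees, forces in N, time in s.
With the tool pointing down it reaches from about 0.325 to 0.925 m from the base axis. Payload 3.1 kg.
Tool frame: the origin (TCP) lies at the very end of the fingers, on their centre line; the grasp point (between the pads) lies grip_depth behind it (grip_depth is the distance from the TCP to the grasp point, in m); z points along the fingers, y is the line along which they close (so a half turn about z gives the same grasp; the last joint's range is limited). The gripper opens to 85 mm and grips with 20 to 120 N. Pads are 22 mm wide; open, the fingers measure 114 mm over their backs; the gripper's body (76 mm by 85 mm) begins 54 mm behind the grasp point. The pads swing forward as they close: fully open they stand 13 mm farther back than shut.
Start: joints at [-73.235, 12.427, 92.441, -0, 75.132, -6.429], TCP at [0.246, -0.574, 0.208] pointing down, gripper open.
Joint ranges: [-157.48, 157.48], [-44.54, 120.13], [17.64, 146.25], [-64.5, 244.5], [7.68, 150.69], [-147.95, 147.95]. Speed limits (degrees/s): [159.86, 159.86, 180, 180, 180, 180].

### API

Orientations are given as a 3x3 rotation matrix whose columns are the frame's x, y, z axes.
In Python, from rig import read_state, snapshot, sign_off, grip_depth gives the robot as it stands. The module is installed in compiled form; this text tells all that it offers.
- The arm moves only by the tool arm_command, never from a script. Its argument "steps" is text: rows parted by semicolons, each of 4 numbers parted by spaces: the shift along the world's x, y, z in mm, then the turn about the world's z in rad. In form: dx dy dz turn; .... A call has 1 to 8 rows; each row is the pose to reach, as a shift and turn from the pose commanded when the call began; what a row does not reach only later rows make up. A row lasts 1/12 s, in which the tool goes at most 41.7 mm and 7.16 degrees, less where a joint would pass 70% of its speed; a pose out of reach is approached as far as the arm can. A call with a gripper value outside its range is refused whole. "gripper" is the opening, from 0 (shut) to 1 (fully open), set as the call begins (left out, the last holds). The fingers move at their own pace and stop on an object; "newtons" is the grip in N (left out, the last holds). Time passes only in rows, so rows that repeat a pose let the fingers close. It gives the time, the measured TCP pose, the force, the opening and the grip force at its end, in the units of the state.
- read_state(): the state, without advancing time (a new reading comes with each control period).
- snapshot(name): name is "side" or "top"; returns a dict with "frame" (384x512x3 uint8, blue, green, red), "range_z" (384x512 float32, m along the optical axis (not along the pixel's ray), 0 where there is no reading), "intrinsics" (3x3 intrinsics, pixels), "view" (4x4, takes a point from world to camera coordinates). Camera axes: x right, y down, z forward; pixel columns grow to the right and rows downward; lengths in m; the calibration is good to about 2 mm. A picture is of the moment at which its call begins.
- sign_off(): hands the job in; it is judged then, once.
The state is a dict: "time": time; "q": joint angles; "dq": joint speeds; "joint_torque": joint torques, N m; "eef_pos": TCP position; "eef_rot": TCP orientation; "wrist_force": force on the tool from outside, world axes, zero at the start; "ft_torque": the same for the moment, N m; "grip_width": finger opening in m; "finger_force": force on a finger pad.
Only numpy, scipy, OpenCV 4.12 (cv2) and the standard library are available. Lean on these libraries where they do the work, as an engineer would, in place of code of your own. Each camera call takes 0.05 s, during which the arm holds its last target. There are 200 camera calls.

## Working session

There is one attempt and no reset: what is moved stays moved. The work goes in short steps, Python scripts to look and compute and a tool call to move; the robot and the scene stay as the last step left them, time stands still between calls to the robot, and variables do not carry over. Pictures are saved under pics/ and viewed, at most 10 in all, crops included, and the job is handed in when it is done.

Besides the shell and the picture viewer there is one more tool, called as name(argument=value, ...), one argument or row to a line, values as JSON. arm_command: Moves the arm, as the interface text tells. Its arguments: {"type":"object","properties":{"steps":{"type":"string"},"gripper":{"type":"number"},"newtons":{"type":"number"}},"required":["steps"]}

```bash
mkdir -p pics
python3 - <<'E'
from rig import *
import cv2,numpy as np
s=read_state();print(s['time'],s['eef_pos'],s['eef_rot'],s['grip_width'],grip_depth)
for n in('side','top'):
    d=snapshot(n);cv2.imwrite(f'pics/{n}0.png',d['frame']);np.savez(f'{n}0.npz',**d)
    v=d['view'];print(n,-v[:3,:3].T@v[:3,3],v[2,:3],(d['range_z']>0).mean())
E
```

```text
0.0 [ 0.24591886 -0.57363987  0.20626436] [[ 9.19160170e-01  3.93883322e-01 -7.14412481e-04]
 [ 3.93883889e-01 -9.19157308e-01  2.30763607e-03]
 [ 2.52281909e-04 -2.40248273e-03 -9.99997082e-01]] 0.08515694000768206 0.0187
side [ 0.26112044 -1.13475329  1.07343912] [ 0.22608471  0.72547371 -0.65005662] 0.9959869384765625
top [ 0.48598143 -0.06636908  1.67902661] [ 0.07319292  0.00930892 -0.99727436] 0.9961496988932291
```

View pics/side0.png

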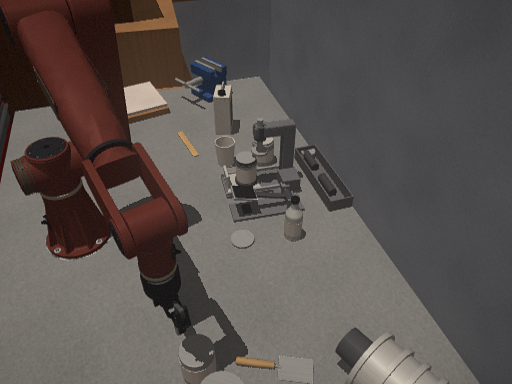

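View pics/top0.png

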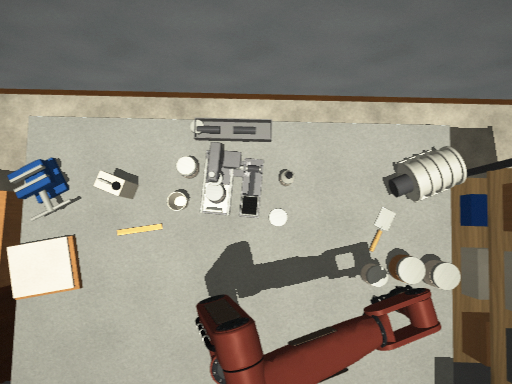

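The side view shows the press at about (265,165) with the tin at (246,168) and the treadle at (255,205). In the top view the press is at (218,180), the tin at (216,192) and the treadle pad at (250,205). The cup is at (177,200), the paint tin at (187,166), the spray can at (286,177) and the spare lid at (278,217).

```bash
cat > h.py <<'E'
import cv2,numpy as np
def cloud(d):
    K=d['intrinsics'];V=d['view'];Z=d['range_z'];v,u=np.mgrid[:384,:512]
    P=np.stack([(u-K[0,2])/K[0,0]*Z,(v-K[1,2])/K[1,1]*Z,Z],-1)
    return (P-V[:3,3])@V[:3,:3]
E
python3 - <<'E'
from h import *
t=dict(np.load('top0.npz'));s=dict(np.load('side0.npz'))
a=cv2.resize(t['frame'][110:240,150:310],None,fx=5,fy=4.6,interpolation=cv2.INTER_CUBIC)
a=cv2.resize(t['frame'][120:235,150:310],(800,575),interpolation=cv2.INTER_CUBIC)
b=cv2.resize(s['frame'][105:255,190:350],(640,600),interpolation=cv2.INTER_CUBIC)
cv2.imwrite('pics/tc.png',a);cv2.imwrite('pics/sc.png',b)
P=cloud(t)
np.set_printoptions(precision=3,suppress=True,linewidth=200)
for n,u,v in[('lid',216,192),('pad',250,205),('cup',177,200),('paint',187,166),('spray',286,177),('spare',278,217),('head',216,155),('bench',240,240),('base',206,210)]:print(n,P[v,u])
E
```

```text
lid [0.614 0.075 0.135]
pad [ 0.567 -0.065  0.097]
cup [0.586 0.259 0.002]
paint [0.722 0.201 0.113]
spray [ 0.68  -0.207  0.162]
spare [ 0.522 -0.189  0.008]
head [0.744 0.068 0.259]
bench [ 0.417 -0.025  0.001]
base [0.542 0.12  0.081]
```

View pics/tc.png

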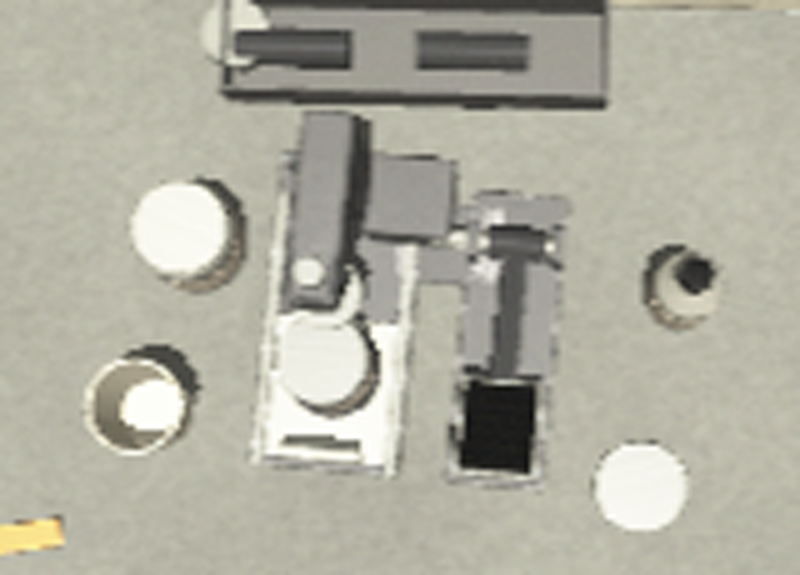

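View pics/sc.png

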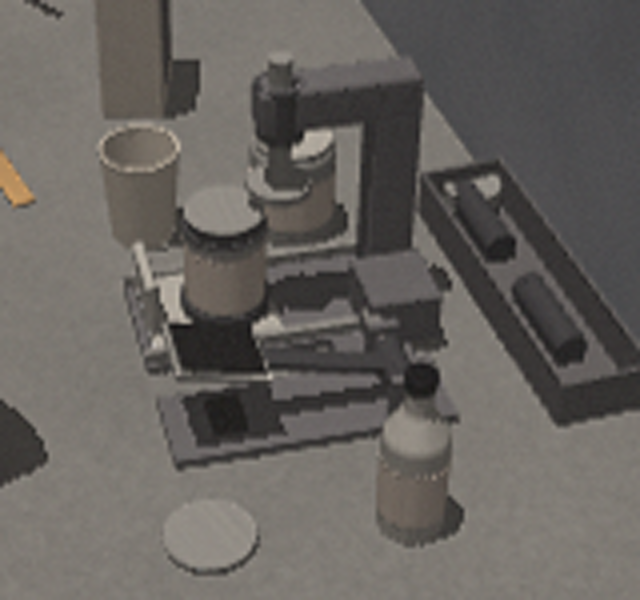

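The top crop shows the lid at (325,360), the push-plate slot and bar at (320,445), the black pad at (497,428), and the head running from (310,300) to (330,120). The side crop shows the push plate in front of the tin at (145,270) and the pad at (215,350).

Run:
```python
from h import *
np.set_printoptions(precision=4,suppress=True,linewidth=200)
for f in('top0','side0'):
    t=dict(np.load(f+'.npz'));P=cloud(t).reshape(-1,3);F=t['frame'].reshape(-1,3)
    R=(P[:,0]>.48)&(P[:,0]<.88)&(P[:,1]>-.13)&(P[:,1]<.14);Q=P[R];C=F[R].astype(int)
    def rect(n,m):
        p=Q[m]
        if len(p)<5:return print(n,len(p))
        r=cv2.minAreaRect((p[:,:2]*1000).astype(np.float32));print(f,n,len(p),'rect',np.round(r[0],1),np.round(r[1],1),round(r[2],2),'med',np.median(p,0))
    x,y,z=Q.T
    rect('head',(z>.252)&(z<.266))
    lid=(z>.128)&(z<.142)&(x<.68)&(y>.03);rect('lid',lid)
    if lid.sum()>4:print(cv2.minEnclosingCircle((Q[lid][:,:2]*1000).astype(np.float32)))
    rect('bar',(z>.074)&(z<.088)&(x<.57)&(y>.03))
    rect('pad',(z>.08)&(z<.115)&(x<.64)&(y<-.02)&(C.sum(1)<90))
    rect('foot',(z>.006)&(z<.02)&(y<0)&(x<.8))
    b=(z>.07)&(z<.088)&(x<.57)&(y>.03);print(Q[b][:40:2])
```

```text
top0 head 372 rect [721.2  79.6] [ 42.  149.4] 87.05 med [0.7249 0.0777 0.2586]
top0 lid 181 rect [612.6  86.8] [71.7 64.2] 84.9 med [0.6144 0.0866 0.1314]
((616.407470703125, 87.43128204345703), 37.461830139160156)
top0 bar 45 rect [541.2  90.5] [68.  10.7] 86.27 med [0.5421 0.0942 0.0782]
top0 pad 168 rect [569. -63.] [63.9 54.5] 1.49 med [ 0.5667 -0.0614  0.0981]
top0 foot 580 rect [641.4 -61.9] [316.2 123.1] 3.67 med [ 0.6793 -0.059   0.0113]
[[0.546  0.1243 0.0781]
 [0.5462 0.1155 0.0809]
 [0.5464 0.1071 0.0807]
 [0.5467 0.099  0.0779]
 [0.5466 0.0896 0.0873]
 [0.5419 0.1243 0.0766]
 [0.5421 0.1159 0.0758]
 [0.542  0.1066 0.0842]
 [0.5425 0.0989 0.0771]
 [0.5426 0.0903 0.0792]
 [0.5429 0.0819 0.0782]
 [0.5429 0.073  0.0832]
 [0.5432 0.0647 0.083 ]
 [0.5436 0.0567 0.0766]
 [0.538  0.116  0.0741]
 [0.538  0.107  0.0795]
 [0.5382 0.0985 0.0799]
 [0.5385 0.0903 0.0775]
 [0.5387 0.082  0.0761]
 [0.539  0.0736 0.075 ]]
side0 head 270 rect [720.6  75.1] [ 46.3 150.7] 87.22 med [0.7193 0.0695 0.2572]
side0 lid 136 rect [616.6  80.9] [70.4 70. ] 72.26 med [0.616  0.0797 0.1296]
((616.71240234375, 81.33259582519531), 37.529388427734375)
side0 bar 33 rect [540.9  85.8] [69.7 10.7] 87.55 med [0.5411 0.0819 0.0773]
side0 pad 5 rect [571.1 -60.2] [11.4 85.2] 45.96 med [ 0.5484 -0.0347  0.0994]
side0 foot 915 rect [655.7 -57.2] [118.4 273.6] 87.13 med [ 0.623  -0.0716  0.0101]
[[0.5388 0.1171 0.0806]
 [0.5472 0.1205 0.0761]
 [0.5411 0.1112 0.0797]
 [0.5381 0.116  0.0721]
 [0.5445 0.1101 0.075 ]
 [0.5395 0.1058 0.0745]
 [0.5458 0.1002 0.0773]
 [0.5415 0.0988 0.0746]
 [0.5369 0.096  0.073 ]
 [0.5411 0.0814 0.0831]
 [0.5379 0.0845 0.0768]
 [0.5445 0.0805 0.0783]
 [0.5396 0.0763 0.0779]
 [0.5351 0.0739 0.0761]
 [0.5417 0.0702 0.0774]
 [0.5364 0.0641 0.0786]
 [0.5352 0.0597 0.0776]
 [0.5436 0.0633 0.0727]
 [0.5383 0.0579 0.0735]
 [0.5448 0.0533 0.0756]]
```

arm_command(
  steps="0 0 40 0; 10 28 60 -0.1; 24 66 60 -0.2; 38 104 60 -0.3; 52 142 60 -0.4; 66 180 60 -0.457; 80 218 60 -0.457; 94 256 60 -0.457",
  gripper=0,
  newtons=30,
)

```text
time: 0.77
eef_pos: [0.3401, -0.3164, 0.267]
eef_rot: [[0.999, -0.053, -0.0], [-0.053, -0.999, 0.001], [-0.0, -0.001, -1.0]]
wrist_force: [1.3, -0.1, 0.1]
grip_width: -0.0001
finger_force: 0.0
```

arm_command(
  steps="14 38 0 0; 28 76 0 0; 42 114 0 0; 56 152 0 0; 70 190 0 0; 84 228 0 0; 98 266 0 0; 112 304 0 0",
)

```text
time: 1.43
eef_pos: [0.4521, -0.0124, 0.2673]
eef_rot: [[0.999, -0.052, -0.0], [-0.052, -0.999, -0.0], [-0.0, 0.0, -1.0]]
wrist_force: [0.9, -1.0, -0.5]
grip_width: -0.0001
finger_force: 0.0
```

arm_command(
  steps="14 38 -10 0; 28 76 -20 0; 38 101 -50 0; 38 101 -90 0; 38 101 -130 0; 38 101 -170 0; 38 101 -200 0; 38 101 -200 0",
)

```text
time: 2.1
eef_pos: [0.4824, 0.0864, 0.06]
eef_rot: [[0.999, -0.052, -0.016], [-0.052, -0.999, -0.001], [-0.016, 0.001, -1.0]]
wrist_force: [-1.8, 0.1, -0.9]
grip_width: 0.0001
finger_force: 0.0
```

arm_command(
  steps="0 0 0 0; 10 0 0 0; 18 -1 0 0; 18 -1 0 0",
)

```text
time: 2.43
eef_pos: [0.5136, 0.0853, 0.0714]
eef_rot: [[0.999, -0.053, 0.009], [-0.053, -0.999, 0.0], [0.009, -0.001, -1.0]]
wrist_force: [0.6, -0.8, -0.5]
grip_width: -0.0001
finger_force: 0.0
```

arm_command(
  steps="6 0 0 0; 12 -1 0 0; 18 -1 0 0; 24 -1 0 0; 30 -2 0 0; 36 -2 0 0; 42 -2 0 0; 42 -2 0 0",
)

```text
time: 3.1
eef_pos: [0.5517, 0.0834, 0.0678]
eef_rot: [[0.999, -0.052, 0.001], [-0.052, -0.999, 0.0], [0.001, -0.0, -1.0]]
wrist_force: [0.2, 0.2, 0.4]
grip_width: 0.0002
finger_force: 0.0
```

arm_command(
  steps="0 0 0 0; 4 0 0 0; 8 0 0 0; 12 -1 0 0; 16 -1 0 0; 16 -1 0 0; 16 -1 0 0",
)

```text
time: 3.68
eef_pos: [0.5665, 0.0825, 0.0677]
eef_rot: [[0.999, -0.052, 0.0], [-0.052, -0.999, 0.0], [0.0, -0.0, -1.0]]
wrist_force: [-0.6, 0.8, 0.1]
grip_width: -0.0
finger_force: 0.0
```

```bash
cat > look.py <<'E'
from h import *
from rig import *
import sys
np.set_printoptions(precision=4,suppress=True,linewidth=200)
i=sys.argv[1]
for f in('top','side'):
    t=snapshot(f);np.savez(f+i+'.npz',**t);P=cloud(t).reshape(-1,3);x,y,z=P.T
    cv2.imwrite(f'pics/{f}{i}.png',cv2.resize(t['frame'][105:255,190:350] if f=='side' else t['frame'][120:235,150:310],(640,600 if f=='side' else 460),interpolation=cv2.INTER_CUBIC))
    for n,m in(('lid',(z>.11)&(z<.142)&(x<.72)&(x>.57)&(y>.035)&(y<.13)),('bar',(z>.074)&(z<.088)&(x<.62)&(x>.52)&(y>.03)&(y<.14)),('pad',(z>.03)&(z<.115)&(x<.61)&(x>.53)&(y<-.03)&(y>-.1))):
        p=P[m]
        if len(p)>4:
            c=cv2.minEnclosingCircle((p[:,:2]*1000).astype(np.float32));print(f,n,len(p),np.median(p,0),c, np.percentile(p,[5,95],axis=0).ravel())
E
python3 look.py 1
```

```text
top lid 59 [0.6361 0.0888 0.1303] ((633.69970703125, 86.72411346435547), 34.54888916015625) [0.6303 0.059  0.1191 0.6453 0.1169 0.1349]
top pad 282 [ 0.5704 -0.0611  0.0973] ((571.405517578125, -60.645423889160156), 48.02072525024414) [ 0.5342 -0.0905  0.0845  0.6044 -0.0323  0.1077]
side lid 257 [0.6167 0.0684 0.1275] ((627.2228393554688, 67.0212631225586), 58.08072280883789) [0.5881 0.0473 0.1127 0.6472 0.1096 0.1321]
side bar 75 [0.5818 0.0609 0.0784] ((578.582275390625, 80.77095794677734), 56.18315887451172) [0.5371 0.0449 0.0746 0.616  0.1112 0.086 ]
side pad 309 [ 0.5658 -0.0714  0.0953] ((569.2904052734375, -63.951141357421875), 47.893436431884766) [ 0.5334 -0.0973  0.0828  0.6027 -0.0364  0.105 ]
```

View pics/side1.png

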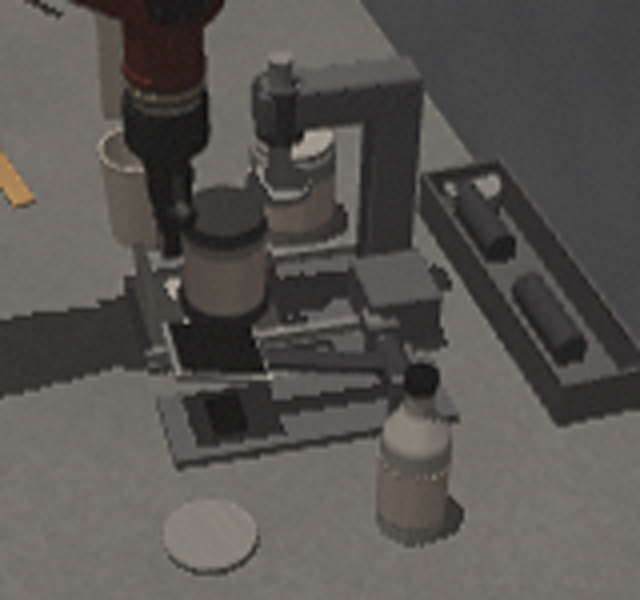

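Run:
```python
from h import *
np.set_printoptions(precision=3,suppress=True,linewidth=200)
for f in('side0','side1'):
    t=dict(np.load(f+'.npz'));P=cloud(t).reshape(-1,3);x,y,z=P.T
    m=(z>.03)&(z<.11)&(x<.64)&(x>.5)&(y>.04)&(y<.135)
    H=np.zeros((14,10))
    for p in P[m]: 
        i,j=int((p[0]-.5)/.01),int((p[1]-.04)/.01)
        if i<14:H[i,j]=max(H[i,j],p[2])
    print(f);print((H*1000).astype(int))
    for q in([.5665,.0825,.0677],):
        c=t['view'][:3,:3]@q+t['view'][:3,3];u=t['intrinsics']@c;print(((u[:2]/u[2])-[190,105])*4)
    print(t['view'][:3,3])
t=[dict(np.load(f)) for f in('side0.npz','side1.npz')]
a=np.hstack([cv2.resize(q['frame'][145:205,210:270],(400,400),interpolation=cv2.INTER_CUBIC) for q in t]);cv2.imwrite('pics/cmp.png',cv2.convertScaleAbs(a,alpha=1.6))
```

```text
side0
[[  0   0   0   0   0   0   0   0   0   0]
 [  0   0   0   0   0   0   0   0   0   0]
 [  0   0   0   0   0   0   0   0   0   0]
 [  0  83  78  78  83  76  74  80   0   0]
 [  0  75  75  78  83  81  78  79  76   0]
 [  0   0   0   0   0   0   0   0   0   0]
 [  0   0   0   0   0   0   0   0   0   0]
 [  0  33  73 103  79   0   0   0   0   0]
 [  0 103 106 104 109   0   0   0   0   0]
 [ 97 109 103   0   0   0   0   0   0   0]
 [109 109   0   0   0   0   0   0   0   0]
 [108  97   0   0   0   0   0   0   0   0]
 [109 104   0   0   0   0   0   0   0   0]
 [104 109   0   0   0   0   0   0   0   0]]
[170.638 271.166]
[-0.587  0.163  1.462]
side1
[[  0   0   0   0   0   0   0   0   0   0]
 [  0   0   0   0   0   0   0   0   0   0]
 [  0   0   0   0   0   0   0   0   0   0]
 [ 80  81  81  76  78  75  72  72  77   0]
 [  0  78  80  78  77  77  76  79  77   0]
 [  0   0 103 105 107   0   0   0   0   0]
 [  0   0 104 108   0   0   0   0   0   0]
 [  0  33  98 109  73  32   0   0   0   0]
 [  0 107 105 105  98   0   0   0   0   0]
 [106 107   0   0   0   0   0   0   0   0]
 [108 105   0   0   0   0   0   0   0   0]
 [108  96   0   0   0   0   0   0   0   0]
 [109 104   0   0   0   0   0   0   0   0]
 [102 107   0   0   0   0   0   0   0   0]]
[170.638 271.166]
[-0.587  0.163  1.462]
```

View pics/cmp.png

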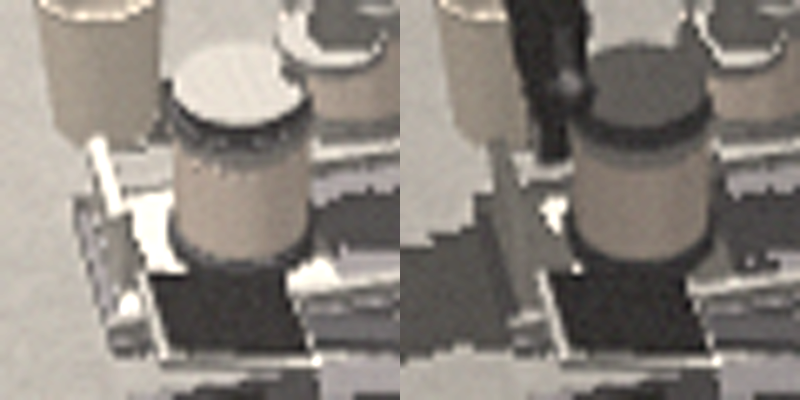

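The fingers are past the plate and the tin has not moved, so the tip probably cleared the bar. I'll measure where the tip really is.

Run:
```python
from h import *
np.set_printoptions(precision=3,suppress=True,linewidth=220)
t=dict(np.load('side1.npz'));P=cloud(t)
for v in range(158,174):
    print(v,[(u,*np.round(P[v,u]*1000).astype(int),int(t['frame'][v,u].sum())) for u in range(229,239,2)])
t=dict(np.load('top1.npz'));p=cloud(t).reshape(-1,3);x,y,z=p.T
m=(x>.5)&(x<.66)&(y>.0)&(y<.16)&(z>.13)&(z<.19);print(np.percentile(p[m],[1,50,99],axis=0))
```

```text
158 [(229, np.int64(551), np.int64(67), np.int64(151), 78), (231, np.int64(551), np.int64(35), np.int64(174), 85), (233, np.int64(554), np.int64(19), np.int64(185), 116), (235, np.int64(562), np.int64(22), np.int64(181), 193), (237, np.int64(568), np.int64(20), np.int64(181), 117)]
159 [(229, np.int64(554), np.int64(79), np.int64(137), 94), (231, np.int64(551), np.int64(38), np.int64(167), 80), (233, np.int64(555), np.int64(23), np.int64(178), 89), (235, np.int64(561), np.int64(21), np.int64(178), 132), (237, np.int64(567), np.int64(17), np.int64(179), 78)]
160 [(229, np.int64(552), np.int64(73), np.int64(138), 131), (231, np.int64(551), np.int64(38), np.int64(163), 77), (233, np.int64(554), np.int64(19), np.int64(176), 70), (235, np.int64(562), np.int64(24), np.int64(171), 102), (237, np.int64(569), np.int64(24), np.int64(169), 83)]
161 [(229, np.int64(552), np.int64(70), np.int64(135), 128), (231, np.int64(551), np.int64(38), np.int64(159), 65), (233, np.int64(557), np.int64(32), np.int64(162), 85), (235, np.int64(563), np.int64(29), np.int64(162), 88), (237, np.int64(571), np.int6
[... 2785 characters left out ...]
64(30), 200), (237, np.int64(581), np.int64(72), np.int64(81), 220)]
172 [(229, np.int64(567), np.int64(143), np.int64(25), 201), (231, np.int64(576), np.int64(149), np.int64(19), 159), (233, np.int64(583), np.int64(142), np.int64(22), 157), (235, np.int64(591), np.int64(143), np.int64(19), 168), (237, np.int64(580), np.int64(70), np.int64(78), 213)]
173 [(229, np.int64(566), np.int64(138), np.int64(24), 167), (231, np.int64(574), np.int64(138), np.int64(22), 170), (233, np.int64(582), np.int64(138), np.int64(20), 168), (235, np.int64(590), np.int64(137), np.int64(19), 187), (237, np.int64(581), np.int64(73), np.int64(70), 216)]
[[0.552 0.022 0.13 ]
 [0.64  0.077 0.152]
 [0.658 0.113 0.187]]
```

The fingertip is really at z≈0.088, about 19 mm above the reported TCP, so it passed over the plate and touched nothing. I'll back out, go lower and push again.

arm_command(
  steps="-8 0 15 0; -30 1 20 0; -55 2 20 0; -75 3 15 0; -78 3 0 0; -78 3 -15 0; -78 3 -26 0; -78 3 -26 0",
)

```text
time: 4.45
eef_pos: [0.4856, 0.0854, 0.0392]
eef_rot: [[0.999, -0.052, -0.005], [-0.052, -0.999, -0.0], [-0.005, 0.0, -1.0]]
wrist_force: [0.0, -0.3, -0.1]
grip_width: 0.0
finger_force: 0.0
```

arm_command(
  steps="0 0 0 0; 6 0 0 0; 12 0 0 0; 18 0 0 0; 24 -1 0 0; 28 -1 0 0; 32 -1 0 0; 36 -1 0 0",
)

```text
time: 5.12
eef_pos: [0.5247, 0.0845, 0.0417]
eef_rot: [[0.999, -0.052, 0.0], [-0.052, -0.999, 0.0], [0.0, -0.0, -1.0]]
wrist_force: [0.5, -0.1, 0.3]
grip_width: -0.0002
finger_force: 0.0
```

arm_command(
  steps="4 0 0 0; 8 0 0 0; 12 -1 0 0; 16 -1 0 0; 20 -1 0 0; 24 -1 0 0; 28 -1 0 0; 32 -2 0 0",
)

```text
time: 5.78
eef_pos: [0.5561, 0.0826, 0.0412]
eef_rot: [[0.999, -0.052, -0.001], [-0.052, -0.999, 0.0], [-0.001, -0.0, -1.0]]
wrist_force: [-2.5, 1.0, -1.0]
grip_width: 0.0002
finger_force: 1.4
```

```bash
python3 look.py 2
```

```text
top lid 150 [0.6346 0.0833 0.1298] ((647.0664672851562, 84.9621353149414), 39.3159294128418) [0.6158 0.0501 0.1158 0.6576 0.1172 0.136 ]
top pad 283 [ 0.5707 -0.0614  0.0977] ((571.2842407226562, -60.605125427246094), 48.037925720214844) [ 0.5365 -0.0905  0.085   0.6048 -0.0322  0.1067]
side lid 221 [0.6394 0.0642 0.1267] ((629.822265625, 70.39278411865234), 58.836063385009766) [0.6141 0.0451 0.1121 0.6755 0.1029 0.1317]
side bar 49 [0.5705 0.0703 0.078 ] ((582.08984375, 70.25886535644531), 38.96839141845703) [0.5477 0.053  0.0746 0.6167 0.0855 0.087 ]
side pad 309 [ 0.5666 -0.0702  0.0953] ((566.7664794921875, -65.05286407470703), 49.69154739379883) [ 0.5332 -0.0976  0.0839  0.6024 -0.0363  0.1052]
```

The shuttle is moving, with about 2.5 N of friction. I'll keep going to the stop.

arm_command(
  steps="3 0 0 0; 6 0 0 0; 9 0 0 0; 12 -1 0 0; 14 -1 0 0; 16 -1 0 0; 18 -1 0 0",
)

```text
time: 6.47
eef_pos: [0.5744, 0.0815, 0.0417]
eef_rot: [[0.999, -0.052, 0.0], [-0.052, -0.999, -0.0], [0.0, 0.0, -1.0]]
wrist_force: [-2.6, -1.0, 0.4]
grip_width: -0.0003
finger_force: 1.3
```

arm_command(
  steps="1 0 0 0; 2 0 0 0; 3 0 0 0; 4 0 0 0",
)

```text
time: 6.8
eef_pos: [0.5769, 0.0814, 0.0416]
eef_rot: [[0.999, -0.052, -0.003], [-0.052, -0.999, -0.0], [-0.003, 0.001, -1.0]]
wrist_force: [-7.6, -1.1, 5.1]
grip_width: 0.0
finger_force: 3.7
```

arm_command(
  steps="1 0 0 0; 2 0 0 0; 3 0 0 0; 3 0 0 0",
)

```text
time: 7.13
eef_pos: [0.5768, 0.0815, 0.0412]
eef_rot: [[0.999, -0.052, -0.01], [-0.052, -0.999, -0.0], [-0.01, 0.001, -1.0]]
wrist_force: [-12.3, -0.8, 8.0]
grip_width: 0.0001
finger_force: 5.9
```

arm_command(
  steps="-20 1 0 0; -50 2 0 0; -75 4 10 0; -80 4 50 0; -80 4 90 0; -80 -20 130 0; -70 -60 140 0; -55 -100 140 0",
)

```text
time: 7.8
eef_pos: [0.5292, -0.0142, 0.1883]
eef_rot: [[0.999, -0.049, 0.015], [-0.049, -0.999, -0.002], [0.015, 0.001, -1.0]]
wrist_force: [0.4, 0.0, -0.2]
grip_width: 0.0003
finger_force: 0.0
```

arm_command(
  steps="15 -30 0 0; 30 -48 0 0; 41 -48 -20 0; 41 -48 -30 0; 41 -48 -30 0",
)

```text
time: 8.22
eef_pos: [0.5639, -0.0614, 0.1486]
eef_rot: [[0.999, -0.053, -0.004], [-0.053, -0.999, 0.001], [-0.004, -0.001, -1.0]]
wrist_force: [-0.9, 0.7, -0.1]
grip_width: 0.0001
finger_force: 0.0
```

```bash
python3 look.py 3
python3 - <<'E'
from h import *
np.set_printoptions(precision=4,suppress=True)
t=dict(np.load('top3.npz'));p=cloud(t).reshape(-1,3);x,y,z=p.T
for n,m in(('bar',(x>.56)&(x<.615)&(y>.03)&(y<.13)&(z>.07)&(z<.09)),):print(n,m.sum(),np.percentile(p[m],[5,50,95],axis=0))
t=dict(np.load('side3.npz'));p=cloud(t).reshape(-1,3);x,y,z=p.T
m=(x>.57)&(x<.72)&(y>.03)&(y<.13)&(z>.125)&(z<.14);print(m.sum(),np.percentile(p[m],[1,50,99],axis=0))
E
```

```text
top lid 95 [0.6496 0.0641 0.1287] ((668.831787109375, 82.19668579101562), 38.869876861572266) [0.6327 0.0453 0.1135 0.6949 0.1143 0.1362]
top bar 45 [0.5933 0.0878 0.0792] ((591.4091796875, 87.76239776611328), 34.456520080566406) [0.5887 0.0548 0.0742 0.5982 0.1173 0.0839]
top pad 13 [ 0.5333 -0.041   0.1016] ((537.2557373046875, -55.407920837402344), 23.25819206237793) [ 0.5323 -0.0759  0.0976  0.5384 -0.0326  0.1089]
side lid 188 [0.6604 0.0589 0.1264] ((668.1481323242188, 76.33028411865234), 39.40020751953125) [0.6348 0.0429 0.1116 0.7001 0.0873 0.132 ]
side bar 11 [0.5907 0.1034 0.0761] ((589.2135009765625, 82.21934509277344), 34.70893478393555) [0.5865 0.0661 0.0743 0.594  0.1134 0.0792]
side pad 307 [ 0.5662 -0.0709  0.0956] ((569.7437133789062, -68.33631896972656), 48.14065933227539) [ 0.5335 -0.0974  0.0847  0.6018 -0.0379  0.1052]
bar 47 [[0.5868 0.0552 0.0741]
 [0.5933 0.0878 0.0791]
 [0.5983 0.1201 0.0839]]
105 [[0.633  0.0434 0.1253]
 [0.6601 0.0642 0.1288]
 [0.7049 0.0999 0.1345]]
```

View pics/side3.png

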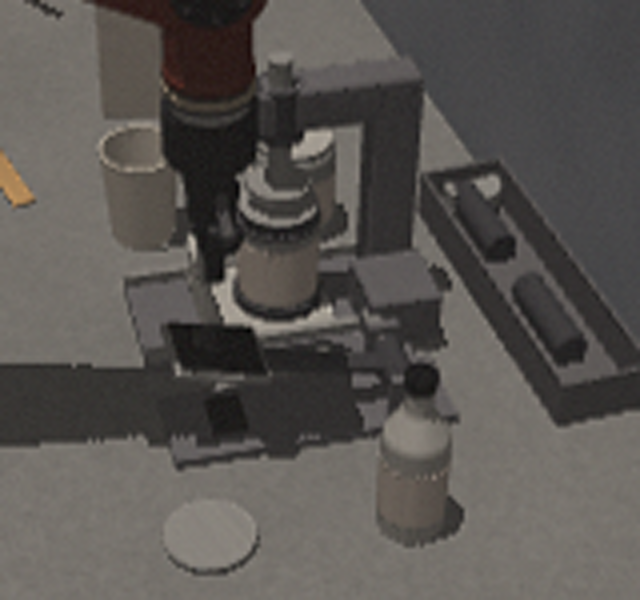

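The picture shows the tin directly under the ram with its lid still proud, at about (278,205). The treadle pad is free at (215,350) and the gripper is above it. Next I'll press the treadle.

arm_command(
  steps="2 -2 -20 0; 3 -2 -40 0; 3 -2 -55 0; 3 -2 -65 0; 2 -2 -72 0; 2 -2 -78 0; 1 -2 -82 0",
)

```text
time: 8.9
eef_pos: [0.5669, -0.0633, 0.0701]
eef_rot: [[0.999, -0.052, 0.001], [-0.052, -0.999, 0.0], [0.001, -0.0, -1.0]]
wrist_force: [-1.1, 0.6, 2.4]
grip_width: 0.0002
finger_force: 1.4
```

arm_command(
  steps="-1 0 -6 0; -1 0 -12 0; -2 0 -18 0; -2 0 -24 0; -3 0 -29 0; -4 0 -34 0",
)

```text
time: 9.4
eef_pos: [0.5632, -0.0636, 0.0359]
eef_rot: [[0.999, -0.053, 0.001], [-0.053, -0.999, 0.0], [0.001, -0.0, -1.0]]
wrist_force: [-1.5, 2.3, 8.7]
grip_width: -0.0003
finger_force: 4.1
```

arm_command(
  steps="0 0 -4 0; -1 0 -8 0; -2 0 -12 0; -2 0 -15 0; -3 0 -17 0; -3 0 -17 0",
)

```text
time: 9.9
eef_pos: [0.5626, -0.0636, 0.0201]
eef_rot: [[0.999, -0.053, 0.007], [-0.053, -0.999, 0.0], [0.007, -0.0, -1.0]]
wrist_force: [0.7, 1.9, 7.5]
grip_width: 0.0002
finger_force: 3.6
```

arm_command(
  steps="0 0 -2 0; 0 0 -4 0; 0 0 -4 0",
)

```text
time: 10.15
eef_pos: [0.5627, -0.0637, 0.017]
eef_rot: [[0.999, -0.053, 0.006], [-0.053, -0.999, 0.0], [0.006, -0.0, -1.0]]
wrist_force: [-1.6, 2.8, 12.6]
grip_width: 0.0003
finger_force: 5.9
```

arm_command(
  steps="0 0 -2 0; 0 0 -4 0; 0 0 -4 0",
)

```text
time: 10.4
eef_pos: [0.5628, -0.0636, 0.016]
eef_rot: [[0.999, -0.052, 0.004], [-0.052, -0.999, 0.0], [0.004, -0.0, -1.0]]
wrist_force: [-9.3, 3.5, 28.7]
grip_width: -0.0002
finger_force: 15.0
```

arm_command(
  steps="0 0 -2 0; 0 0 -3 0; 0 0 -3 0",
)

```text
time: 10.65
eef_pos: [0.5629, -0.0637, 0.0154]
eef_rot: [[0.999, -0.052, 0.003], [-0.052, -0.999, 0.0], [0.003, -0.0, -1.0]]
wrist_force: [-15.0, 4.7, 42.6]
grip_width: 0.0
finger_force: 22.1
```

The pad is hard on its stop. I'll take measurements, then release it smoothly.

```bash
python3 look.py 4
```

```text
top lid 157 [0.6554 0.0685 0.1213] ((668.6363525390625, 82.5041732788086), 39.02385330200195) [0.6358 0.0489 0.1118 0.694  0.1116 0.133 ]
top bar 41 [0.5934 0.0875 0.0792] ((592.524169921875, 87.33554077148438), 34.0256233215332) [0.5888 0.0579 0.0748 0.598  0.1179 0.0835]
top pad 5 [ 0.5303 -0.0357  0.036 ] ((530.1984252929688, -37.96283721923828), 6.488589286804199) [ 0.5301 -0.0436  0.0336  0.5337 -0.0323  0.0378]
side lid 195 [0.6663 0.0642 0.1241] ((669.9016723632812, 72.07925415039062), 39.00059509277344) [0.6427 0.043  0.1121 0.699  0.0941 0.1343]
side pad 295 [ 0.5592 -0.0766  0.0377] ((565.246826171875, -63.57608413696289), 46.89865493774414) [ 0.534  -0.0969  0.0317  0.6005 -0.0412  0.1025]
```

arm_command(
  steps="0 0 6 0; 0 0 12 0; 1 0 18 0; 1 0 24 0; 2 0 30 0; 3 0 36 0; 4 0 42 0; 5 0 48 0",
)

```text
time: 11.42
eef_pos: [0.566, -0.0638, 0.0563]
eef_rot: [[0.999, -0.052, 0.003], [-0.052, -0.999, -0.0], [0.003, 0.0, -1.0]]
wrist_force: [3.0, 1.0, 2.4]
grip_width: 0.0001
finger_force: 1.6
```

arm_command(
  steps="1 0 6 0; 1 0 12 0; 1 0 18 0; 1 0 24 0; 1 0 40 0; 1 0 70 0; -30 -5 100 0; -65 -10 120 0",
)

```text
time: 12.08
eef_pos: [0.5, -0.0738, 0.1766]
eef_rot: [[0.999, -0.051, -0.001], [-0.051, -0.999, -0.0], [-0.001, 0.0, -1.0]]
wrist_force: [0.0, -0.3, 1.3]
grip_width: -0.0003
finger_force: 0.0
```

arm_command(
  steps="-20 -30 20 0; -40 -60 30 0; -60 -90 30 0; -80 -120 30 0; -80 -140 30 0; -80 -140 30 0",
)

```text
time: 12.58
eef_pos: [0.4176, -0.2161, 0.2044]
eef_rot: [[0.998, -0.057, -0.003], [-0.057, -0.998, -0.0], [-0.003, 0.0, -1.0]]
wrist_force: [-0.1, 0.2, -0.5]
grip_width: 0.0002
finger_force: 0.0
```

```bash
python3 look.py 5
python3 - <<'E'
from h import *
np.set_printoptions(precision=4,suppress=True)
for f in('side3','side4','side5','top3','top5'):
    p=cloud(dict(np.load(f+'.npz'))).reshape(-1,3);x,y,z=p.T
    r=np.hypot(x-.6685,y-.08)
    m=(r<.04)&(z>.112)&(z<.140)&(x<.64);print(f,'lid z',m.sum(),np.percentile(p[m],[50,80,95],axis=0)[:,2])
a=cv2.imread('pics/side5.png');b=cv2.imread('pics/top5.png')
a=cv2.resize(a,(400,375));b=cv2.resize(b,(400,288));b=cv2.copyMakeBorder(b,0,87,0,0,0)
cv2.imwrite('pics/fin.png',np.hstack([a,b]))
E
```

```text
top lid 92 [0.6492 0.0649 0.1177] ((669.0280151367188, 82.69097137451172), 38.94151306152344) [0.6329 0.0456 0.1115 0.6952 0.1153 0.1228]
top bar 38 [0.5936 0.09   0.0788] ((593.4429931640625, 87.65859985351562), 34.512508392333984) [0.5891 0.0542 0.0746 0.5983 0.1214 0.0826]
top pad 283 [ 0.5706 -0.0612  0.0969] ((571.2896728515625, -60.62248611450195), 48.00973129272461) [ 0.5342 -0.0906  0.0843  0.6044 -0.0323  0.1081]
side lid 180 [0.6634 0.0677 0.116 ] ((668.9691162109375, 77.1246109008789), 40.350738525390625) [0.6354 0.0429 0.1111 0.7001 0.0975 0.1206]
side bar 31 [0.5922 0.0793 0.077 ] ((591.0629272460938, 81.8915786743164), 36.21553039550781) [0.5865 0.0514 0.0749 0.5981 0.1136 0.0802]
side pad 308 [ 0.5659 -0.0704  0.0955] ((566.741943359375, -64.15319061279297), 49.44247817993164) [ 0.5331 -0.0971  0.0854  0.6015 -0.0358  0.1052]
side3 lid z 28 [0.1221 0.1288 0.1309]
side4 lid z 3 [0.1142 0.1175 0.1192]
side5 lid z 16 [0.1163 0.1181 0.1208]
top3 lid z 26 [0.1283 0.1317 0.1346]
top5 lid z 17 [0.119  0.1209 0.1211]
```

View pics/fin.png

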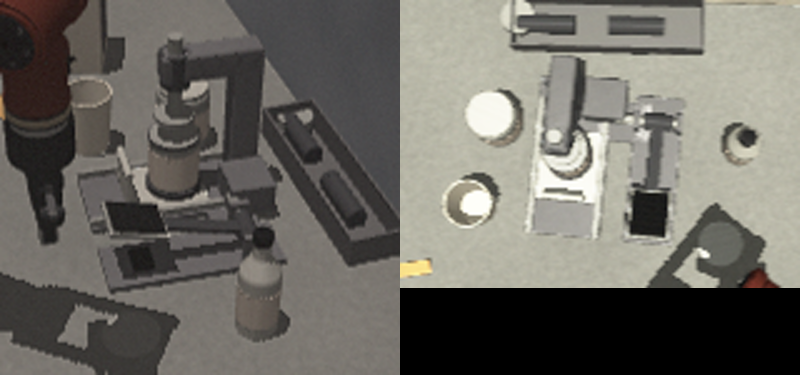

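The picture shows the lid seated on the tin under the ram at (172,135), with its top now at z≈0.119. The pad is back up at (137,218), z≈0.097, the shuttle is home and the bystanders are where they were.

```bash
python3 -c "
from rig import *
print(sign_off())"
```

```text
the job is handed in; nothing more can be done
None
```

The job is handed in: the shuttle is home under the ram, the treadle was pressed to its stop and is fully back up, the lid is seated at about 119 mm, and the other things near the press look undisturbed.

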